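# Gauge the cabinet feet

## Robot

A 7-joint arm with a two-finger parallel gripper is mounted at the origin on the work surface. World frame = base frame: x ahead of the robot, y to its left, z up, the work surface at z = 0. Lengths are in m, angles in rad, forces in N, time in s.
With the tool pointing down it reaches from about 0.35 to 0.9 m from the base axis. Payload 7.2 kg.
Tool frame: the origin (TCP) lies at the very end of the fingers, on their centre line; the grasp point (between the pads) lies 19 mm behind it; z points along the fingers, y is the direction in which the jaws open and shut (so a half turn about z gives the same grasp; the last joint's range is limited). The gripper opens to 85 mm and grips with 20 to 120 N. Pads are 22 mm wide; open, the fingers measure 114 mm over their backs; the gripper's body (76 mm by 85 mm) begins 54 mm behind the grasp point. The pads swing forward as they close: fully open they stand 13 mm farther back than shut.
Start: joints at [-1.209, 0.411, -0.013, 1.596, 0.006, 1.134, -0.082], TCP at [0.26, 0.568, 0.231] pointing down, gripper open.
Joint ranges: [-2.95, 2.95], [-0.29, 1.99], [-1.47, 1.44], [0.14, 2.54], [-1.03, 4.17], [0.13, 1.85], [-2.86, 2.86]. Speed limits (rad/s): [2.39, 2.39, 3.01, 3.01, 3.14, 3.14, 3.14].

## Interface

Orientations are given as a unit quaternion [x, y, z, w].
In Python, from workcell import * gives the robot as it stands.
- The arm moves only by the shell command python3 -m inch 'ROWS' [OPENING] [FORCE]. ROWS is JSON, a list of rows, each a list of 6 numbers: the shift along the tool's x, y, z in mm, then the turn, a rotation vector about the tool's x, y, z in degrees. A call has 1 to 5 rows; each row is the pose to reach, as a shift and turn from the pose commanded when the call began, along the tool's axes at that moment; what a row does not reach only later rows make up. A row lasts 1/8 s, in which the tool goes at most 62.5 mm and 10.7 degrees, less where a joint would pass 70% of its speed; a pose out of reach is approached as far as the arm can. A call with a gripper value outside its range is refused whole. OPENING is the finger opening in mm, from 0 to 85.4, set as the call begins (- or left out, the last holds). The fingers move at their own pace and stop on an object; FORCE is the grip in N (left out, the last holds). Time passes only in rows, so rows that repeat a pose let the fingers close. It gives the time, the measured TCP pose, the force and the opening at its end, in the units of the state.
- sense(): the state, without advancing time (a new reading comes with each control period).
- snapshot(name): name is "scene" or "top" or "wrist"; returns a dict with "image" (384x512x3 uint8, red, green, blue), "K" (3x3 intrinsics, pixels), "world_from_camera" (4x4, takes a point from camera to world coordinates). Camera axes: x right, y down, z forward; pixel columns grow to the right and rows downward; lengths in m; the calibration is good to about 2 mm. A picture is of the moment at which its call begins. There is no depth.
- job_done(): hands the job in, once; it reports no verdict.
The state is a dict: "time_s": time; "q": joint angles; "qd": joint speeds; "joint_torque": joint torques, N m; "eef_pos": TCP position; "tcp_rot": TCP orientation; "contact_force": force on the tool from outside, world axes, zero at the start; "moment": the same for the moment, N m; "opening": opening from 0.0 (shut) to 1.0 (fully open).
Only numpy, scipy, OpenCV 4.12 (cv2) and the standard library are available. Lean on these libraries where they do the work, as an engineer would, in place of code of your own. Each camera call takes 0.05 s, during which the arm holds its last target.

## Task

Try each of the three turned cabinet feet at the maple gauge: stand it on the open end of the board and slide it, upright and low, into the slot between the jaws. Slide each foot that fits all the way through the slot and leave it standing in the walled bay behind, never lifting it over the jaws or walls; the one that stops at the jaws must not be forced: take it back out and stand it in the steel tray. Leave the mug, jar and screwdriver where they are.

Things in the scene. Friction and masses are not known exactly. Their poses are not given: they have to be found in the camera images.
- gauge: fixed maple board, 150 mm (its x) by 280 mm (its y), 8 mm thick; origin at the centre of its underside, z up. Its y axis is the sliding direction: open end at y = -140 mm, jaws across the whole width from y = -35 to 20 mm, then the walled bay up to y = 140 mm
- jaws: the two jaws of darker wood fixed on the board, origin and axes those of the gauge; from y = -35 to 20 mm, top 30 mm above the origin (22 mm above the board). The slot between them lies along y at x = 0, is open at the top, 40.5 mm wide from y = -20 to 20 mm, and flares to 58.5 mm at its mouth, y = -35 mm
- slot (a point): middle of the slot (gauge x = 0, y = 0), on the board's top face, 8 mm above the gauge's origin; axes as the gauge
- bay (a point): middle of the bay's floor (gauge x = 0, y = 76 mm), on the board's top face; the bay is 134 mm (x) by 112 mm (y) inside, its walls stand 22 mm above the board and 8 mm thick
- foot_a: turned dark wooden cabinet foot, about 70 g, standing on its round pad: pad 26 mm tall, above it a plain neck 24 mm across, top at 72 mm. Two feet have pads 38 mm across (these pass the slot), one 46 mm (it does not); the names do not tell which. Origin: centre of the underside, z up
- foot_b: turned dark wooden cabinet foot, about 70 g, standing on its round pad: pad 26 mm tall, above it a plain neck 24 mm across, top at 72 mm. Two feet have pads 38 mm across (these pass the slot), one 46 mm (it does not); the names do not tell which. Origin: centre of the underside, z up
- foot_c: turned dark wooden cabinet foot, about 70 g, standing on its round pad: pad 26 mm tall, above it a plain neck 24 mm across, top at 72 mm. Two feet have pads 38 mm across (these pass the slot), one 46 mm (it does not); the names do not tell which. Origin: centre of the underside, z up
- tray: fixed open steel tray for the foot that does not fit, 130 x 130 mm outside, walls 6 mm thick and 30 mm high, floor 6 mm thick; origin at the centre of its underside
- mug: white mug, 80 mm across, 80 mm tall; bystander; origin at the centre of its underside
- jar: amber glass jar with steel cap, 64 mm across, 75 mm tall; bystander; origin at the centre of its underside
- screwdriver: screwdriver with a black handle lying on the counter; bystander; it lies along its x axis, handle to -x

How it is judged:
On the way:
1. the wide foot is tried at the gauge: upright on the board, in the mouth of the slot, touching the jaws (x of foot_b in the frame of gauge between -0.012 and 0.012 m and y of foot_b in the frame of gauge between -0.045 and -0.02 m and z of foot_b in the frame of gauge between 0.004 and 0.028 m and angle between foot_b's own z axis and vertical below 0.25 rad and contact force between foot_b and jaws above 0.5 N), for 0.05 s.
At the end, for the whole second after the job is handed in: both narrow feet stand upright (within 0.15 rad) on the board in the bay, wholly out of the slot (centre more than 37 mm past the slot's middle), and the wide foot stands upright (within 0.15 rad) on the tray's floor, within its walls; all at rest and released (x of foot_a in the frame of gauge between -0.067 and 0.067 m and y of foot_a in the frame of gauge between 0.037 and 0.132 m and z of foot_a in the frame of gauge between 0.004 and 0.016 m and angle between each of foot_a, foot_c, foot_b's own z axis and vertical below 0.15 rad and linear speed of each of foot_a, foot_c, foot_b below 0.02 m/s and contact force between each of foot_a, foot_c, foot_b and the fingers below 0.2 N and x of foot_c in the frame of gauge between -0.067 and 0.067 m and y of foot_c in the frame of gauge between 0.037 and 0.132 m and z of foot_c in the frame of gauge between 0.004 and 0.016 m and x of foot_b in the frame of tray between -0.059 and 0.059 m and y of foot_b in the frame of tray between -0.059 and 0.059 m and z of foot_b in the frame of tray between 0 and 0.014 m); the robot touches nothing.
It fails at once if a narrow foot is lifted over the jaws or put into the bay over its walls instead of through the slot (underside 20 to 140 mm above the board, over the jaws or the bay) ((x of foot_a in the frame of gauge between -0.075 and 0.075 m and y of foot_a in the frame of gauge between 0 and 0.14 m and z of foot_a in the frame of gauge between 0.028 and 0.148 m) or (x of foot_c in the frame of gauge between -0.075 and 0.075 m and y of foot_c in the frame of gauge between 0 and 0.14 m and z of foot_c in the frame of gauge between 0.028 and 0.148 m)).
It fails at once if the wide foot is forced: pressed on the jaws with more than 40 N, or driven into the slot (contact force between foot_b and jaws above 40 N or (x of foot_b in the frame of gauge between -0.03 and 0.03 m and y of foot_b in the frame of gauge between -0.02 and 0.04 m and z of foot_b in the frame of gauge below 0.028 m)).
It fails at once if the mug is moved by more than 30 mm (distance of mug from where it was at the start of the episode above 0.03 m).
It fails at once if the jar is moved by more than 30 mm (distance of jar from where it was at the start of the episode above 0.03 m).
It fails at once if the screwdriver is moved by more than 30 mm (distance of screwdriver from where it was at the start of the episode above 0.03 m).
It also fails if it takes over 72 s, if anything falls off the work surface, if the arm or the gripper's body presses on something with over 40 N, if the wrist force passes 120 N, or if a joint passes its speed limit or range.

## Working session

There is one attempt and no reset: what is moved stays moved. The work goes in short steps, Python scripts to look and compute and a shell command to move; the robot and the scene stay as the last step left them, time stands still between calls to the robot, and variables do not carry over. Pictures are saved under pics/ and viewed, and the job is handed in when it is done.

```bash
mkdir -p pics; ls; python3 - <<'E'
from workcell import *
import cv2
s=sense();print(s)
for n in ["scene","top","wrist"]:
    d=snapshot(n);cv2.imwrite(f"pics/{n}0.png",d["image"][:,:,::-1]);print(n,d["K"],d["world_from_camera"])
    import numpy as np
    np.savez(f"pics/{n}0.npz",**d)
E
```

```text
pics
{'time_s': 0.0, 'q': array([-1.20920031,  0.41192232, -0.01271545,  1.59707819,  0.00558023,
        1.13426027, -0.08218842]), 'qd': array([ 0.00016641, -0.00090486, -0.00131541,  0.00100706, -0.00133593,
       -0.00279275, -0.00133269]), 'joint_torque': array([-1.67577120e-03, -6.00608969e+01,  6.81255721e-01, -2.99414670e+01,
        1.38026397e-02,  1.03293816e-02, -2.26307693e-07]), 'eef_pos': array([0.26024971, 0.56768591, 0.23042508]), 'tcp_rot': array([ 2.13232489e-01,  9.77001146e-01, -8.06529653e-04, -1.26683948e-04]), 'contact_force': array([ 0.1029828 ,  1.16430607, -0.4990209 ]), 'moment': array([ 0.01714527,  0.02588068, -0.06780016]), 'opening': 0.9971386065724922}
scene [[488.15145228   0.         250.65573977]
 [  0.         488.15145228 198.08975675]
 [  0.           0.           1.        ]] [[ 0.34017912  0.6183295  -0.70848204  1.4339226 ]
 [ 0.94015755 -0.2392931   0.24257494 -0.27755424]
 [-0.01954362 -0.74860366 -0.66272966  0.8277331 ]
 [ 0.          0.          0.          1.        ]]
top [[368.31809641   0.         254.88928852]
 [  0.         368.31809641 191.12273187]
 [  0.           0.           1.        ]] [[ 0.01718367 -0.98088163  0.19384516  0.38209095]
 [-0.99968099 -0.02044393 -0.01483085  0.00756359]
 [ 0.01851027 -0.19352848 -0.98092003  1.04378161]
 [ 0.          0.          0.          1.        ]]
wrist [[311.57595366   0.         258.6636411 ]
 [  0.         311.57595366 191.19135568]
 [  0.           0.           1.        ]] [[ 0.41639455  0.86413643  0.28263725  0.18645153]
 [ 0.90918287 -0.39526868 -0.13095486  0.60056967]
 [-0.00144521  0.31149784 -0.95024576  0.37365377]
 [ 0.          0.          0.          1.        ]]
```

View pics/scene0.png

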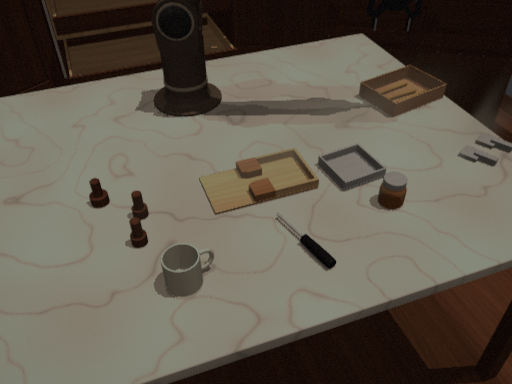

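View pics/top0.png

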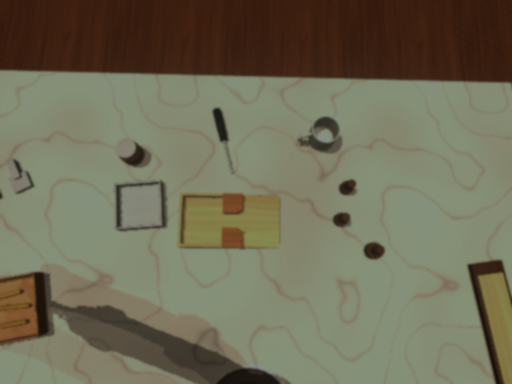

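View pics/wrist0.png

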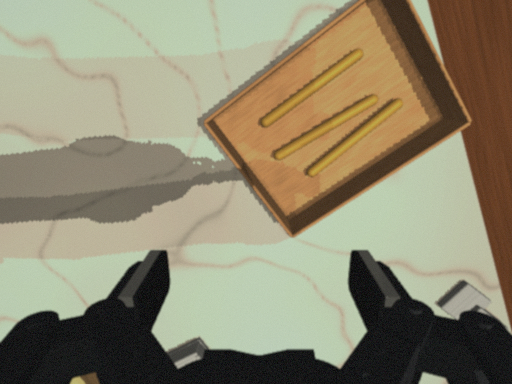

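The top view shows the gauge at about (180–280, 193–248) with its open end to the right. The tray is at (140, 205), and the feet are at about (347,187), (341,219) and (373,250). Next I'll measure these.

```bash
cat > h.py <<'E'
import numpy as np, cv2
from workcell import *
def load(f):
    d=np.load(f); return dict(image=d["image"],K=d["K"],T=d["world_from_camera"])
def snap(n,f):
    d=snapshot(n); np.savez(f"pics/{f}.npz",**d); cv2.imwrite(f"pics/{f}.png",d["image"][:,:,::-1]); return load(f"pics/{f}.npz")
def ray(d,p):
    v=d["T"][:3,:3]@np.linalg.solve(d["K"],[p[0],p[1],1.]); return d["T"][:3,3],v/np.linalg.norm(v)
def plane(d,p,z):
    o,v=ray(d,p); return o+v*(z-o[2])/v[2]
def tri(rs):
    A=np.zeros((3,3));b=np.zeros(3)
    for o,v in rs:
        M=np.eye(3)-np.outer(v,v);A+=M;b+=M@o
    X=np.linalg.solve(A,b); return X,[np.linalg.norm((np.eye(3)-np.outer(v,v))@(X-o))*1e3 for o,v in rs]
def proj(d,X):
    c=np.linalg.inv(d["T"])@np.append(X,1);p=d["K"]@c[:3];return p[:2]/p[2]
E
python3 - <<'E'
from h import *
np.set_printoptions(precision=4,suppress=True)
t=load("pics/top0.npz");s=load("pics/scene0.npz")
# board mask in top
for n,d in (("top",t),("scene",s)):
    h=cv2.cvtColor(d["image"],cv2.COLOR_RGB2HSV)
    m=((h[...,0]>8)&(h[...,0]<32)&(h[...,1]>85)&(h[...,2]>70)).astype(np.uint8)
    k,l,st,c=cv2.connectedComponentsWithStats(m)
    for i in range(1,k):
        if st[i,4]>150: print(n,"board",st[i],c[i])
    dk=(d["image"].max(2)<75).astype(np.uint8)
    k,l,st,c=cv2.connectedComponentsWithStats(dk)
    for i in range(1,k):
        if 40<st[i,4]<1200: print(n,"dark",st[i],c[i])
cr=t["image"][160:270,100:400];cv2.imwrite("pics/tc.png",cv2.resize(cr[...,::-1],(800,293),interpolation=cv2.INTER_CUBIC))
cr=s["image"][130:260,70:400];cv2.imwrite("pics/sc.png",cv2.resize(cr[...,::-1],(800,315),interpolation=cv2.INTER_CUBIC))
E
```

```text
top board [ 178  193  102   55 5277] [227.5721 219.8908]
top board [   0  272   38   73 2354] [ 17.5076 309.1062]
top board [ 477  272   35  112 2362] [498.7003 318.594 ]
top dark [213 108  15  33 269] [219.9851 124.1338]
top dark [314 118  24  19 230] [327.2826 124.6391]
top dark [299 135  36  16 231] [317.303  143.8139]
top dark [122 144  23  22 248] [135.7702 156.6774]
top dark [ 14 160   8  18  48] [ 17.8958 167.3333]
top dark [ 18 173  15  20  41] [ 27.5122 183.9756]
top dark [339 181  16  14 167] [346.8623 187.1437]
top dark [116 182  42  45 215] [124.5953 198.5023]
top dark [161 182   5  45 130] [162.7231 204.9923]
top dark [333 213  16  13 159] [340.9245 219.1635]
top dark [364 243  20  16 242] [373.1983 250.4463]
top dark [ 468  261   36  123 1181] [485.9848 308.967 ]
scene board [ 361   78   85   39 1044] [401.1715  92.4444]
scene board [ 200  149  119   65 3968] [257.3392 180.1162]
scene board [470 281  35  32 196] [487.2602 295.4031]
scene dark [476 140  36  13 166] [495.8735 145.8373]
scene dark [323 145  60  25 370] [354.8081 155.6676]
scene dark [294 153  20  26  96] [303.4062 166.7083]
scene dark [459 153  38  13 167] [480.1557 159.1976]
scene dark [318 157  68  34 526] [347.9221 176.6464]
scene dark [236 165  26  13 129] [248.6434 173.0078]
scene dark [ 89 179  20  29 398] [ 97.8191 194.6784]
scene dark [249 180  69  24 458] [280.9913 192.0262]
scene dark [377 180  29  30 565] [390.3469 195.9611]
scene dark [130 191  19  57 721] [137.9681 220.9598]
scene dark [300 234  36  36 539] [317.1187 251.9109]
scene dark [176 245  22  23 369] [186.1518 255.7046]
scene dark [163 267  27  30 531] [175.8569 283.2015]
```

View pics/tc.png

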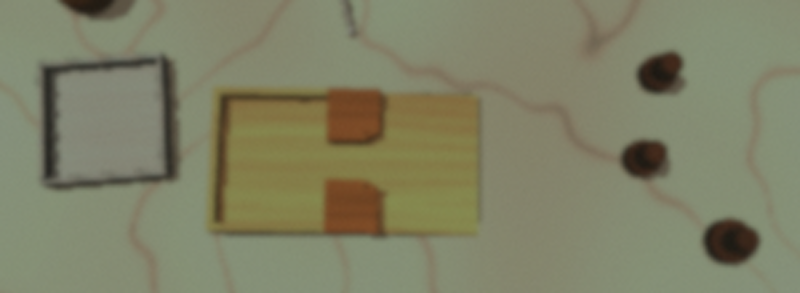

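View pics/sc.png

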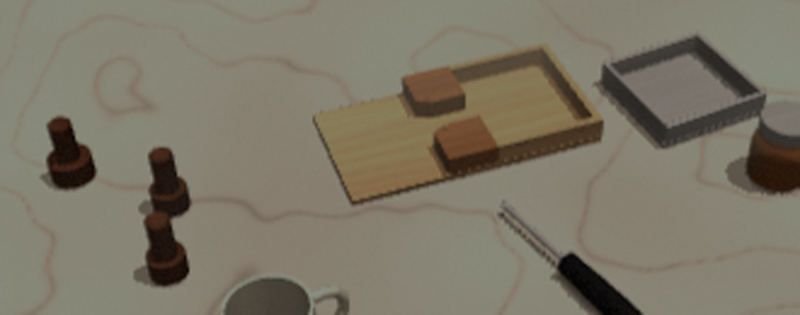

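```bash
python3 - <<'E'
from h import *
np.set_printoptions(precision=4,suppress=True)
t=load("pics/top0.npz");s=load("pics/scene0.npz")
T=lambda u,v:(100+u/2.667,160+v/2.667)
S=lambda u,v:(70+u/2.424,130+v/2.424)
def P(n,a,b): print(n,*tri([ray(t,T(*a)),ray(s,S(*b))]))
P("f1 top",(672,62),(157,219));P("f2 top",(656,151),(161,154));P("f3 top",(738,239),(60,122))
P("board R far",(479,97),(352,202));P("board R near",(478,234),(314,119))
P("board L far",(214,88),(603,122));P("board L near",(208,233),(545,47))
P("jaw far, mouth inner corner",(383,136),(436,150)) 
P("tray FL",(42,65),(765,93));P("tray FR",(168,58),(662,142));P("tray NL",(44,185),(698,37));P("tray NR",(175,179),(602,66))
for n,p in dict(Rf=(479,97),Rn=(477,234)).items(): print(n,plane(t,T(*p),.008))
for n,p in dict(Lf=(214,88),Ln=(208,233),j=(329,143),j2=(326,180)).items(): print(n,plane(t,T(*p),.03))
E
```

```text
f1 top [ 0.6018 -0.2694  0.0713] [np.float64(1.1168247122856911), np.float64(1.1168247122857475)]
f2 top [ 0.5103 -0.25    0.0707] [np.float64(1.392106584173834), np.float64(1.3921065841738263)]
f3 top [ 0.424  -0.3336  0.0694] [np.float64(3.1154796016385364), np.float64(3.115479601638432)]
board R far [ 0.5741 -0.0781  0.0035] [np.float64(1.438174460369699), np.float64(1.4381744603696989)]
board R near [ 0.4281 -0.078   0.0011] [np.float64(1.3039406929745143), np.float64(1.303940692974544)]
board L far [0.5741 0.2025 0.0249] [np.float64(0.9723403229729848), np.float64(0.9723403229729665)]
board L near [0.4233 0.2013 0.0217] [np.float64(1.5255744891760588), np.float64(1.5255744891760086)]
jaw far, mouth inner corner [0.5301 0.0264 0.005 ] [np.float64(3.5922706497389565), np.float64(3.59227064973895)]
tray FL [0.5951 0.385  0.0268] [np.float64(2.2098748829068686), np.float64(2.209874882906938)]
tray FR [0.6089 0.2565 0.0081] [np.float64(0.6395217217362633), np.float64(0.6395217217362923)]
tray NL [0.4697 0.3738 0.021 ] [np.float64(2.305295035118746), np.float64(2.305295035118947)]
tray NR [0.4794 0.2425 0.021 ] [np.float64(5.467526368835152), np.float64(5.467526368835107)]
Rf [ 0.5729 -0.0791  0.008 ]
Rn [ 0.4274 -0.0776  0.008 ]
Lf [0.5728 0.2006 0.03  ]
Ln [0.4225 0.1982 0.03  ]
j [0.5171 0.0784 0.03  ]
j2 [0.4787 0.0802 0.03  ]
```

```bash
cat >> h.py <<'E'
from scipy.spatial.transform import Rotation as Ro
RT=np.array([[0,1,0],[1,0,0],[0,0,-1.]])
def togo(x,y,z,p=True):
    s=sense();R=Ro.from_quat(s["tcp_rot"]).as_matrix()
    d=R.T@(np.array([x,y,z])-s["eef_pos"])*1e3
    w=Ro.from_matrix(R.T@RT).as_rotvec(degrees=True)
    print("t",round(s["time_s"],2),"pos",np.round(s["eef_pos"],4),"togo mm",np.round(d,1),"deg",np.round(w,2),"F",np.round(s["contact_force"],1),"open",round(s["opening"]*85.4,1))
E
python3 -c "
from h import *
togo(.53,.25,.33)"
python3 -m inch '[[-60,-30,-20,0,0,10],[-120,-60,-40,0,0,20],[-180,-90,-60,0,0,30],[-240,-120,-80,0,0,40],[-300,-150,-100,0,0,50]]' 45 25
python3 -c "
from h import *
togo(.53,.25,.33)"
```

```text
t 0.15 pos [0.2603 0.5678 0.2306] togo mm [-377.6 -176.7  -99.1] deg [-6.000e-02  4.000e-02  6.538e+01] F [ 1.3 -0.1  0.2] open 85.2
time_s: 0.78
eef_pos: [0.449, 0.3331, 0.3211]
tcp_rot: [0.608, 0.794, 0.0, -0.0]
contact_force: [0.8, -0.1, 0.5]
opening: 0.527
t 0.78 pos [0.449  0.3331 0.3211] togo mm [-101.2   56.7   -8.9] deg [-1.000e-02 -1.000e-02  1.505e+01] F [ 0.8 -0.1  0.5] open 45.0
```

```bash
python3 -m inch '[[-50,28,-4,0,0,8],[-101,57,-9,0,0,15],[-101,57,-9,0,0,15.05]]'
python3 - <<'E'
from h import *
togo(.53,.10,.33)
snap("wrist","w1")
E
python3 -m inch '[[-55,0,0,0,0,0],[-110,0,0,0,0,0],[-170,-10,0,0,0,0],[-170,-10,0,0,0,0]]'
python3 - <<'E'
from h import *
togo(.52,.08,.33)
snap("wrist","w2")
E
```

```text
time_s: 1.15
eef_pos: [0.533, 0.2473, 0.3299]
tcp_rot: [0.709, 0.706, -0.0, 0.001]
contact_force: [-0.9, 0.1, 0.0]
opening: 0.525
t 1.15 pos [0.533  0.2473 0.3299] togo mm [-147.3   -2.4    0.2] deg [ 0.11  0.12 -0.23] F [-0.9  0.1  0. ] open 44.8
time_s: 1.7
eef_pos: [0.5199, 0.0786, 0.3301]
tcp_rot: [0.707, 0.707, 0.0, 0.0]
contact_force: [0.1, 0.3, 0.1]
opening: 0.526
t 1.7 pos [0.5199 0.0786 0.3301] togo mm [1.4 0.1 0.1] deg [0.02 0.01 0.05] F [0.1 0.3 0.1] open 44.9
```

View pics/w1.png

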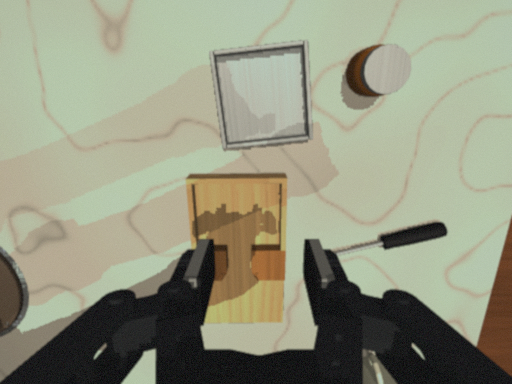

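View pics/w2.png

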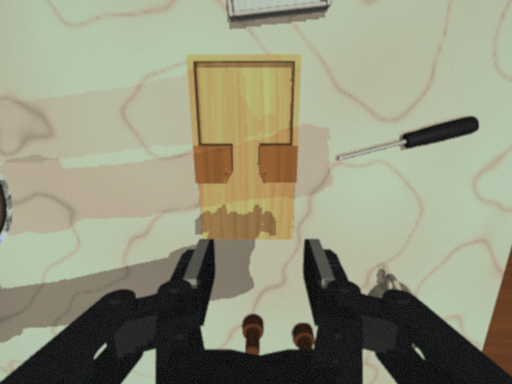

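w1 shows the tray at (210–312, 42–150) and the jar at (385, 70). w2 shows the whole gauge at (188–300, 55–240), with the slot between about (232, 182) and (259, 182). I'll extract the edges.

```bash
python3 - <<'E'
from h import *
a=load("pics/w2.npz")["image"][45:250,175:315];cv2.imwrite("pics/w2c.png",cv2.resize(a[...,::-1],None,fx=2.9,fy=2.9,interpolation=cv2.INTER_CUBIC))
a=load("pics/w1.npz")["image"][30:345,170:330];cv2.imwrite("pics/w1c.png",cv2.resize(a[...,::-1],None,fx=1.9,fy=1.9,interpolation=cv2.INTER_CUBIC))
E
```

```text
(no output)
```

View pics/w2c.png

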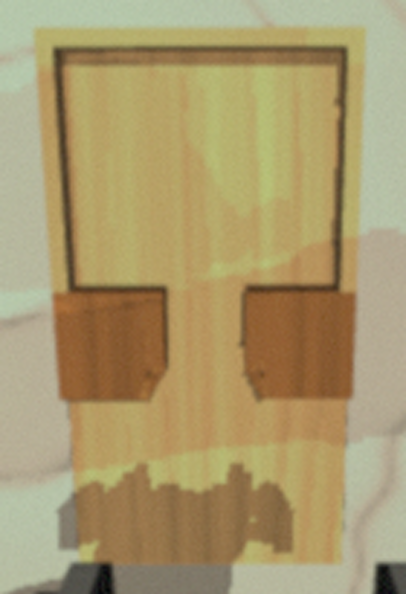

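View pics/w1c.png

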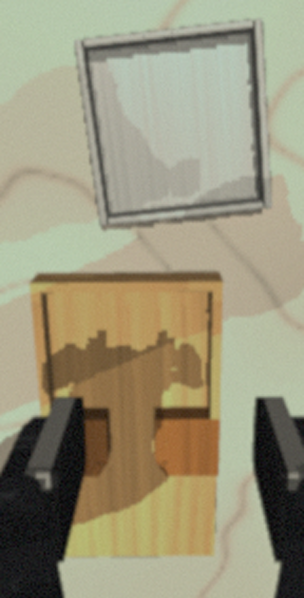

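```bash
python3 - <<'E'
from h import *
np.set_printoptions(precision=4,suppress=True)
w1=load("pics/w1.npz");w2=load("pics/w2.npz");t=load("pics/top0.npz")
A=lambda u,v:(170+u/1.9,30+v/1.9)
B=lambda u,v:(175+u/2.9,45+v/2.9)
T=lambda u,v:(100+u/2.667,160+v/2.667)
print("heights:")
for n,a,b in [("wFL",(34,276),(35,28)),("wFR",(221,275),(367,28)),("openL",(64,558),(80,563)),("openR",(213,555),(341,562))]:
    print(n,*tri([ray(w1,A(*a)),ray(w2,B(*b))]))
for n,b,z in [("wFL",(35,28),.03),("wFR",(367,28),.03),("jL",(62,398),.03),("jR",(353,397),.03),("sL",(166,291),.03),("sR",(246,291),.03),("sL2",(167,370),.03),("sR2",(245,370),.03),("oL",(80,563),.008),("oR",(341,562),.008)]:
    print(n,plane(w2,B(*b),z))
c=[plane(w1,A(*a),.03) for a in [(76,42),(261,20),(270,208),(102,228)]]
print("tray",np.array(c),np.mean(c,0))
for a,b in [((76,42),(42,65)),((261,20),(42,65))][:1]: pass
print(*tri([ray(w1,A(76,42)),ray(t,T(44,185))]),*tri([ray(w1,A(261,20)),ray(t,T(42,65))]))
E
```

```text
heights:
wFL [0.4232 0.2018 0.015 ] [np.float64(1.4033446848922715), np.float64(1.4033446848923026)]
wFR [0.5754 0.2021 0.0159] [np.float64(1.1430205167966896), np.float64(1.1430205167964946)]
openL [ 0.4301 -0.0741  0.016 ] [np.float64(2.346417900232332), np.float64(2.346417900232554)]
openR [ 0.5743 -0.0762  0.0104] [np.float64(0.4889123500886321), np.float64(0.4889123500885598)]
wFL [0.4249 0.2005 0.03  ]
wFR [0.5747 0.2006 0.03  ]
jL [0.4264 0.0264 0.03  ]
jR [0.5752 0.0271 0.03  ]
sL [0.481  0.0814 0.03  ]
sR [0.5204 0.0814 0.03  ]
sL2 [0.4805 0.0412 0.03  ]
sR2 [0.52   0.0413 0.03  ]
oL [ 0.4261 -0.0783  0.008 ]
oR [ 0.575  -0.0775  0.008 ]
tray [[0.4694 0.372  0.03  ]
 [0.5958 0.3853 0.03  ]
 [0.6083 0.2577 0.03  ]
 [0.4822 0.2432 0.03  ]] [0.5389 0.3146 0.03  ]
[0.4685 0.3726 0.0194] [np.float64(0.7586007445727252), np.float64(0.7586007445725792)] [0.5976 0.3877 0.0132] [np.float64(0.5952814600065903), np.float64(0.5952814600066643)]
```

The gauge is at about (0.500, 0.061) with yaw near 0, and its widths match the given sizes. The tray is at about (0.539, 0.315). Next is the feet.

```bash
python3 -m inch '[[-60,0,0,0,0,0],[-120,0,0,0,0,0],[-180,0,0,0,0,0],[-230,0,0,0,0,0],[-230,0,0,0,0,0]]'
python3 - <<'E'
from h import *
togo(.52,-.23,.33)
snap("wrist","w3")
E
python3 -m inch '[[-50,0,0,0,0,0],[-80,0,0,0,0,0],[-80,0,0,0,0,0]]'
python3 - <<'E'
from h import *
togo(.52,-.23,.33)
snap("wrist","w4")
import numpy as np
a=load("pics/w3.npz")["image"];b=load("pics/w4.npz")["image"]
for n,i in (("w3",a),("w4",b)):
    m=(((i[...,0].astype(int)-i[...,2])>18)&(i.max(2)<150)).astype(np.uint8)
    k,l,st,c=cv2.connectedComponentsWithStats(m)
    for j in range(1,k):
        if st[j,4]>150: print(n,st[j],c[j])
E
```

```text
time_s: 2.38
eef_pos: [0.5221, -0.1496, 0.3294]
tcp_rot: [0.706, 0.708, -0.0, 0.0]
contact_force: [0.9, 1.1, 0.5]
opening: 0.521
t 2.38 pos [ 0.5221 -0.1496  0.3294] togo mm [-80.4  -2.3  -0.5] deg [-0.02  0.06  0.15] F [0.9 1.1 0.5] open 44.5
time_s: 2.8
eef_pos: [0.5232, -0.2268, 0.3291]
tcp_rot: [0.705, 0.709, -0.0, -0.0]
contact_force: [0.5, 0.8, -0.7]
opening: 0.521
t 2.8 pos [ 0.5232 -0.2268  0.3291] togo mm [-3.2 -3.2 -0.9] deg [-0.04 -0.    0.36] F [ 0.5  0.8 -0.7] open 44.5
w3 [183   0  44  21 328] [204.61890244   9.74085366]
w3 [258   0  44  17 395] [279.57974684  10.44556962]
w3 [  0  34  43  39 241] [26.28630705 49.33195021]
w3 [107  72  29  32 229] [120.96069869  90.21834061]
w3 [192  95 103   2 160] [235.79375  95.35625]
w3 [405 133  21  37 160] [414.53125 152.04375]
w3 [386 134  23  31 164] [397.06707317 147.16463415]
w3 [374 166  33  48 474] [385.63080169 200.59493671]
w3 [    0   192   276   107 13239] [137.86947655 240.28703074]
w3 [407 197  32  20 290] [421.97241379 207.57586207]
w3 [295 207  28  35 680] [308.84558824 224.09117647]
w3 [ 481  243   31  134 2153] [501.00603809 322.84254529]
w4 [ 92  21  33  46 325] [106.94153846  38.15076923]
w4 [188  35 110   4 254] [242.31496063  36.08661417]
w4 [390  79  38  39 246] [407.09349593  95.08943089]
w4 [251 111  22  26 179] [259.62569832 121.53072626]
w4 [422 111  17  31 245] [432.48571429 124.04897959]
w4 [379 119  42  50 658] [394.29483283 155.09270517]
w4 [    0   136   276   164 14513] [133.57438159 223.66499001]
w4 [236 144  27  37 676] [248.77366864 163.11538462]
w4 [418 148  32  15 173] [433.50867052 156.00578035]
w4 [295 160  31  34 756] [310.37962963 177.54100529]
w4 [ 480  241   32  136 2229] [500.76536563 322.05607896]
w4 [120 350  37  34 275] [145.03272727 362.29454545]
w4 [  0 364  18  18 159] [  5.8427673  371.02515723]
```

View pics/w3.png

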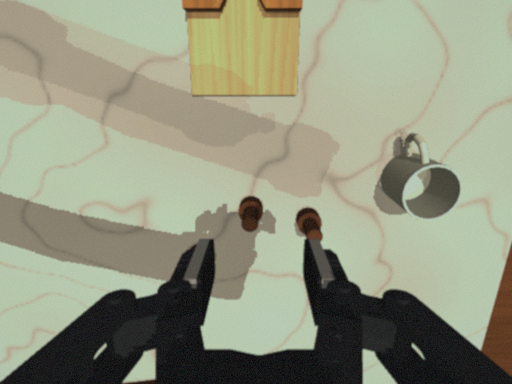

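View pics/w4.png

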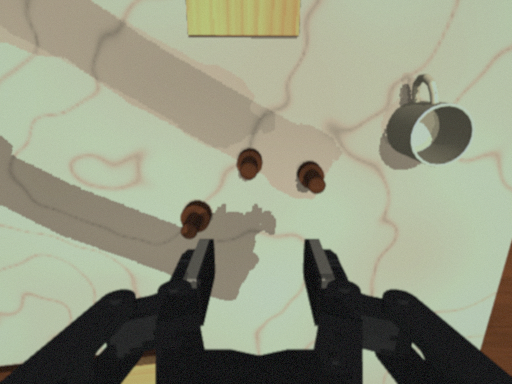

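w4 shows the feet at about (249,163), (311,177) and (196,218). I'll zoom in on the top discs.

```bash
python3 - <<'E'
from h import *
a=load("pics/w4.npz")["image"][135:250,170:335];cv2.imwrite("pics/w4c.png",cv2.resize(np.clip(a[...,::-1]*1.6,0,255).astype(np.uint8),None,fx=4.8,fy=4.8,interpolation=cv2.INTER_CUBIC))
a=load("pics/w3.npz")["image"][185:250,225:335];cv2.imwrite("pics/w3c.png",cv2.resize(np.clip(a[...,::-1]*1.6,0,255).astype(np.uint8),None,fx=7,fy=7,interpolation=cv2.INTER_CUBIC))
E
```

```text
(no output)
```

View pics/w4c.png

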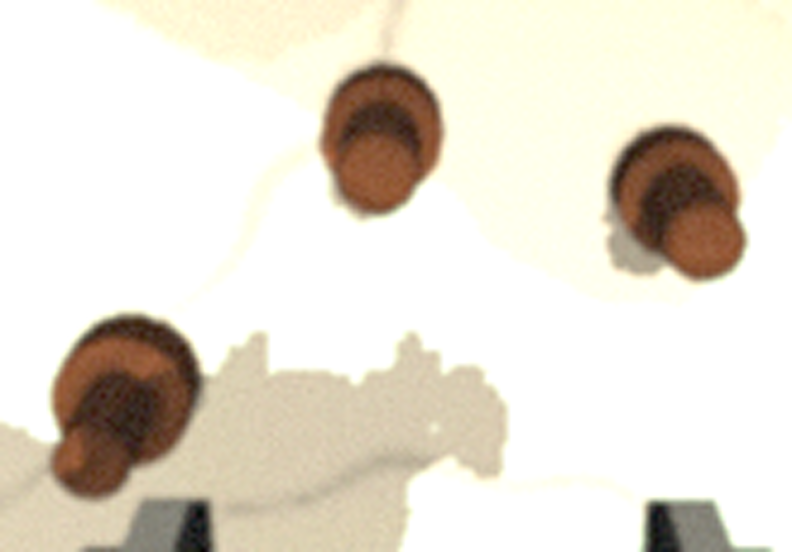

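View pics/w3c.png

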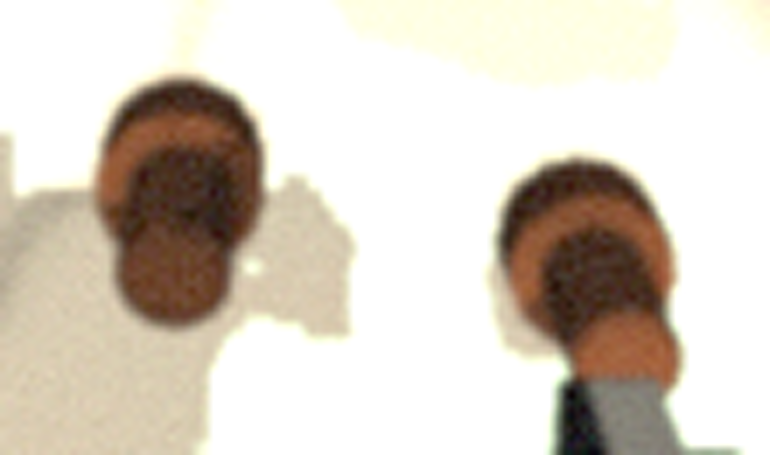

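```bash
python3 - <<'E'
from h import *
np.set_printoptions(precision=4,suppress=True)
w3=load("pics/w3.npz");w4=load("pics/w4.npz");t=load("pics/top0.npz")
A=lambda u,v:(225+u/7,185+v/7)
B=lambda u,v:(170+u/4.8,135+v/4.8)
T=lambda u,v:(100+u/2.667,160+v/2.667)
print("f2",*tri([ray(w3,A(173,270)),ray(w4,B(375,174))]),plane(w4,B(375,174),.072),plane(w3,A(173,270),.072))
print("f1",*tri([ray(w3,A(626,362)),ray(w4,B(705,240))]),plane(w4,B(705,240),.072),plane(w3,A(626,362),.072))
print("f3",*tri([ray(t,T(738,239)),ray(w4,B(92,457))]),plane(w4,B(92,457),.072))
togo(.511,-.249,.12)
E
```

```text
f2 [ 0.508  -0.2528  0.065 ] [np.float64(0.27577189794485707), np.float64(0.27577189794496715)] [ 0.508 -0.251  0.072] [ 0.5085 -0.2496  0.072 ]
f1 [ 0.6    -0.2689  0.0736] [np.float64(0.06376686937991273), np.float64(0.06376686937985389)] [ 0.6002 -0.2694  0.072 ] [ 0.6004 -0.2697  0.072 ]
f3 [ 0.4254 -0.3301  0.0799] [np.float64(3.398112135141647), np.float64(3.398112135141698)] [ 0.4245 -0.3372  0.072 ]
t 2.85 pos [ 0.5235 -0.2253  0.329 ] togo mm [-23.8 -12.5 209. ] deg [-0.04 -0.06  0.46] F [0.4 0.2 0.2] open 45.2
```

```bash
python3 -m inch '[[-10,-6,60,0,0,0.4],[-25,-15.5,110,0,0,0.4],[-25,-15.5,170,0,0,0.4],[-25,-15.5,220,0,0,0.4],[-25,-15.5,220,0,0,0.4]]'
python3 - <<'E'
from h import *
togo(.508,-.2505,.031)
snap("wrist","w5")
E
```

```text
time_s: 3.48
eef_pos: [0.5059, -0.2483, 0.1063]
tcp_rot: [0.706, 0.708, -0.001, -0.004]
contact_force: [0.3, 0.4, 2.1]
opening: 0.523
t 3.48 pos [ 0.5059 -0.2483  0.1063] togo mm [-2.5  2.6 75.2] deg [-0.4  -0.22  0.14] F [0.3 0.4 2.1] open 44.7
```

View pics/w5.png

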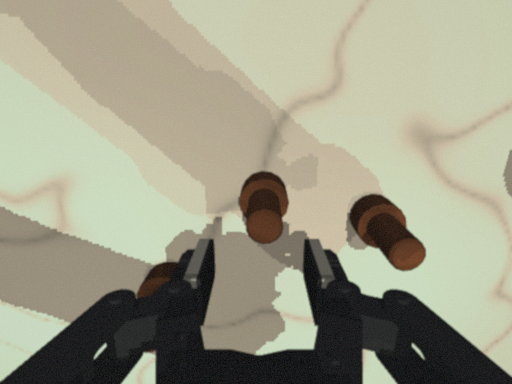

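The foot's top disc is at (265,226), slightly right of the fingers' centre line. I'll cast that point and continue down.

```bash
python3 - <<'E'
from h import *
d=load("pics/w5.npz")
print(plane(d,(264.5,226),.072), plane(d,(403,254),.072))
togo(.508,-.2505,.031)
E
```

```text
[ 0.5081309  -0.24984021  0.072     ] [ 0.59678097 -0.26882369  0.072     ]
t 3.52 pos [ 0.5075 -0.25    0.1089] togo mm [-0.7  0.8 77.9] deg [-0.16 -0.1   0.1 ] F [ 0.5 -0.1  0.8] open 45.2
```

```bash
python3 -m inch '[[0,0.5,40,0,0,0],[0,0.5,78,0,0,0],[0,0.5,78,0,0,0]]'
python3 -m inch '[[0,0,0,0,0,0],[0,0,0,0,0,0],[0,0,0,0,0,0],[0,0,0,0,0,0]]' 5 40
python3 - <<'E'
from h import *
togo(.508,-.2505,.031)
E
```

```text
time_s: 3.9
eef_pos: [0.5083, -0.2513, 0.0319]
tcp_rot: [0.707, 0.707, 0.0, -0.001]
contact_force: [-0.1, -0.7, 0.3]
opening: 0.524
time_s: 4.4
eef_pos: [0.5097, -0.2531, 0.0343]
tcp_rot: [0.707, 0.707, 0.001, 0.002]
contact_force: [0.0, 0.9, 7.9]
opening: 0.269
t 4.4 pos [ 0.5097 -0.2531  0.0343] togo mm [ 2.6 -1.7  3.3] deg [ 0.25  0.04 -0.06] F [0.  0.9 7.9] open 23.0
```

```bash
python3 -m inch '[[0,0,-40,0,0,0],[30,0,-45,0,0,0],[90,-5,-45,0,0,0],[150,-8,-45,0,0,0],[212,-8,-45,0,0,0]]'
python3 -m inch '[[0,0,0,0,0,0],[0,0,0,0,0,0]]'
python3 - <<'E'
from h import *
togo(.500,-.035,.045)
snap("wrist","w6");snap("scene","s6")
a=load("pics/s6.npz")["image"][120:250,70:330];cv2.imwrite("pics/s6c.png",cv2.resize(a[...,::-1],None,fx=3,fy=3,interpolation=cv2.INTER_CUBIC))
E
```

```text
time_s: 5.03
eef_pos: [0.5005, -0.039, 0.0782]
tcp_rot: [0.708, 0.706, 0.001, 0.001]
contact_force: [1.1, -0.1, -0.3]
opening: 0.271
time_s: 5.28
eef_pos: [0.5007, -0.0405, 0.0777]
tcp_rot: [0.707, 0.707, 0.001, 0.001]
contact_force: [-0.0, -0.8, -0.8]
opening: 0.269
t 5.28 pos [ 0.5007 -0.0405  0.0777] togo mm [ 5.5 -0.8 32.7] deg [ 0.11 -0.01 -0.01] F [-0.  -0.8 -0.8] open 23.0
```

View pics/w6.png

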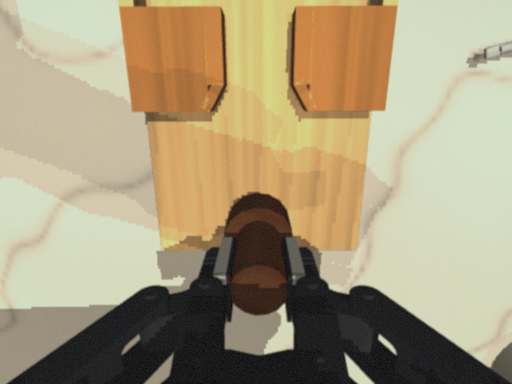

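View pics/s6c.png

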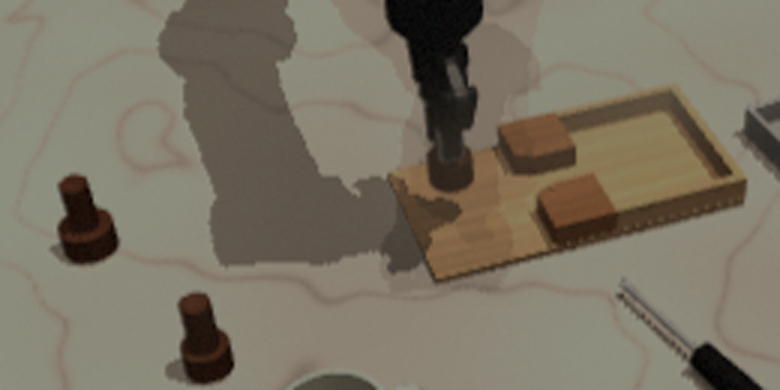

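```bash
python3 - <<'E'
from h import *
np.set_printoptions(precision=4,suppress=True)
d=load("pics/w6.npz")
im=d["image"].astype(int)
for r in (20,45,70):
    print(r,"".join(f"{u}:{im[r,u,1]} " for u in list(range(216,232))+list(range(286,302))))
for r in (20,45,70):
  for l,rr in ((222,296),):
    a=plane(d,(l,r),.03);b=plane(d,(rr,r),.03);print(a,b,(a+b)/2)
  a=plane(d,(226.5,r),.008);b=plane(d,(291.5,r),.008);print(' floor',a,b,(a+b)/2)
for p in ((131,111),(387,109)): print(plane(d,p,.03))
E
```

```text
20 216:132 217:131 218:132 219:134 220:125 221:85 222:46 223:42 224:88 225:155 226:178 227:193 228:197 229:197 230:197 231:200 286:197 287:191 288:183 289:183 290:176 291:136 292:78 293:46 294:54 295:91 296:123 297:133 298:136 299:134 300:132 301:133 
45 216:134 217:131 218:135 219:138 220:135 221:125 222:82 223:50 224:49 225:100 226:157 227:179 228:191 229:195 230:199 231:200 286:188 287:144 288:115 289:117 290:110 291:74 292:42 293:44 294:79 295:121 296:134 297:136 298:134 299:136 300:134 301:135 
70 216:134 217:135 218:138 219:133 220:137 221:136 222:128 223:86 224:54 225:61 226:114 227:168 228:192 229:199 230:201 231:200 286:124 287:109 288:115 289:109 290:83 291:51 292:37 293:77 294:120 295:131 296:136 297:136 298:137 299:135 300:136 301:136 
[0.4796 0.0746 0.03  ] [0.52   0.0746 0.03  ] [0.4998 0.0746 0.03  ]
 floor [0.48   0.0787 0.008 ] [0.5196 0.0787 0.008 ] [0.4998 0.0787 0.008 ]
[0.4791 0.0621 0.03  ] [0.5205 0.0621 0.03  ] [0.4998 0.0621 0.03  ]
 floor [0.4796 0.0648 0.008 ] [0.5201 0.0648 0.008 ] [0.4999 0.0648 0.008 ]
[0.4786 0.0491 0.03  ] [0.5209 0.0491 0.03  ] [0.4998 0.0491 0.03  ]
 floor [0.4791 0.0503 0.008 ] [0.5206 0.0503 0.008 ] [0.4999 0.0503 0.008 ]
[0.4238 0.0264 0.03  ]
[0.5758 0.0275 0.03  ]
```

```bash
python3 -m inch '[[5,-1,20,0,0,0],[10,-1,34,0,0,0],[10,-1,34,0,0,0]]'
python3 -m inch '[[15,0,0,0,0,0],[30,0,0,0,0,0],[40,0,0,0,0,0],[50,0,0,0,0,0]]'
python3 - <<'E'
from h import *
togo(.4998,.166,.0435)
snap("wrist","w7")
E
```

```text
time_s: 5.75
eef_pos: [0.4988, -0.0316, 0.0419]
tcp_rot: [0.708, 0.706, -0.0, -0.0]
contact_force: [-0.4, 1.0, -0.1]
opening: 0.27
time_s: 6.25
eef_pos: [0.4991, 0.0206, 0.0427]
tcp_rot: [0.707, 0.707, 0.0, 0.0]
contact_force: [-0.0, 0.1, 0.1]
opening: 0.269
t 6.25 pos [0.4991 0.0206 0.0427] togo mm [145.4   0.6  -0.8] deg [ 0.01 -0.01 -0.01] F [-0.   0.1  0.1] open 23.0
```

View pics/w7.png

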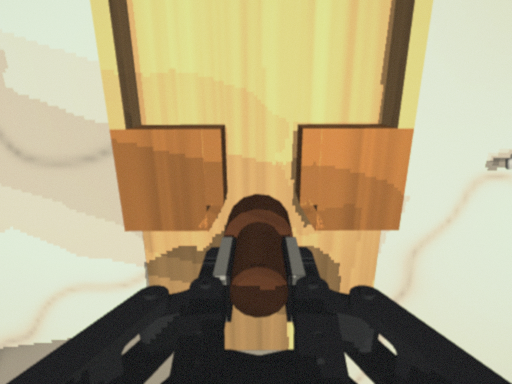

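The pad at (224–291) sits just left of the slot's centre (about 260), so I'll shift it +0.8 mm and go in slowly.

```bash
python3 -m inch '[[5,0.8,0,0,0,0],[10,0.8,0,0,0,0],[15,0.8,0,0,0,0],[20,0.8,0,0,0,0],[25,0.8,0,0,0,0]]'
python3 - <<'E'
from h import *
togo(.4998,.166,.0435)
E
```

```text
time_s: 6.92
eef_pos: [0.4999, 0.0447, 0.0426]
tcp_rot: [0.708, 0.707, 0.0, -0.0]
contact_force: [-0.6, 0.4, -0.5]
opening: 0.269
t 6.92 pos [0.4999 0.0447 0.0426] togo mm [121.3  -0.3  -0.9] deg [-0.   -0.   -0.08] F [-0.6  0.4 -0.5] open 23.0
```

```bash
python3 -m inch '[[10,0,0,0,0,0],[22,0,0,0,0,0],[36,0,0,0,0,0],[50,0,0,0,0,0],[60,0,0,0,0,0]]'
python3 -m inch '[[20,0,0,0,0,0],[40,0,0,0,0,0],[56,0,0,0,0,0],[59,0,0,0,0,0],[59,0,0,0,0,0]]'
python3 - <<'E'
from h import *
togo(.4998,.166,.0435)
snap("wrist","w8")
E
```

```text
time_s: 7.55
eef_pos: [0.4999, 0.1058, 0.0425]
tcp_rot: [0.707, 0.707, 0.0, -0.0]
contact_force: [0.3, 0.4, -0.6]
opening: 0.266
time_s: 8.18
eef_pos: [0.5, 0.1632, 0.0425]
tcp_rot: [0.708, 0.707, -0.0, 0.0]
contact_force: [-0.6, -0.3, -0.6]
opening: 0.27
t 8.18 pos [0.5    0.1632 0.0425] togo mm [ 2.8 -0.2 -1. ] deg [-0.    0.02 -0.06] F [-0.6 -0.3 -0.6] open 23.0
```

View pics/w8.png

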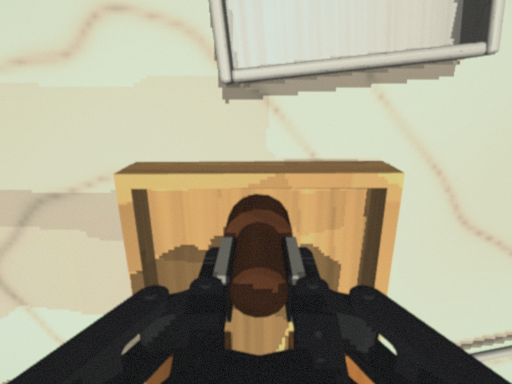

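The foot went through without contact and is in the bay. I'll release it and retreat.

```bash
python3 -m inch '[[0,0,0.7,0,0,0],[0,0,0.7,0,0,0],[0,0,0.7,0,0,0]]' 45 40
python3 -m inch '[[0,0,-20,0,0,0],[0,0,-60,0,0,0],[0,0,-90,0,0,0],[-40,0,-150,0,0,0],[-100,0,-170,0,0,0]]'
python3 -m inch '[[0,0,0,0,0,0],[0,0,0,0,0,0]]'
python3 - <<'E'
from h import *
togo(.6,-.23,.30)
snap("wrist","w9")
E
```

```text
time_s: 8.6
eef_pos: [0.5001, 0.1631, 0.0419]
tcp_rot: [0.708, 0.706, 0.0, 0.0]
contact_force: [-0.8, -0.2, 0.1]
opening: 0.528
time_s: 9.22
eef_pos: [0.5011, 0.0719, 0.2109]
tcp_rot: [0.706, 0.708, 0.002, 0.001]
contact_force: [1.0, -0.9, -0.1]
opening: 0.527
time_s: 9.48
eef_pos: [0.4998, 0.0716, 0.2084]
tcp_rot: [0.708, 0.706, 0.0, -0.0]
contact_force: [-0.2, 1.4, -0.3]
opening: 0.525
t 9.47 pos [0.4998 0.0716 0.2084] togo mm [-301.4  100.8  -91.9] deg [-0.   -0.05 -0.11] F [-0.2  1.4 -0.3] open 44.8
```

View pics/w9.png

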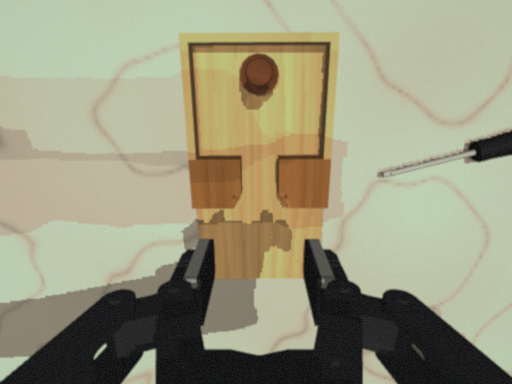

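The first foot stands in the bay at pixel (259,73). Next is the far foot.

```bash
python3 -m inch '[[-55,15,0,0,0,0],[-110,30,0,0,0,0],[-165,50,0,0,0,0],[-220,65,10,0,0,0],[-275,80,30,0,0,0]]'
python3 -m inch '[[-50,15,30,0,0,0],[-66,20,65,0,0,0],[-66,20,65,0,0,0],[-66,20,65,0,0,0]]'
python3 - <<'E'
from h import *
togo(.6,-.269,.036)
snap("wrist","w10")
E
```

```text
time_s: 10.15
eef_pos: [0.581, -0.2037, 0.1773]
tcp_rot: [0.706, 0.708, 0.0, -0.0]
contact_force: [1.4, 0.6, 0.9]
opening: 0.527
time_s: 10.65
eef_pos: [0.6, -0.2683, 0.1133]
tcp_rot: [0.707, 0.707, -0.0, -0.001]
contact_force: [-0.2, 0.8, 0.7]
opening: 0.529
t 10.65 pos [ 0.6    -0.2683  0.1133] togo mm [-0.8  0.1 77.3] deg [-0.05 -0.04  0.02] F [-0.2  0.8  0.7] open 45.2
```

View pics/w10.png

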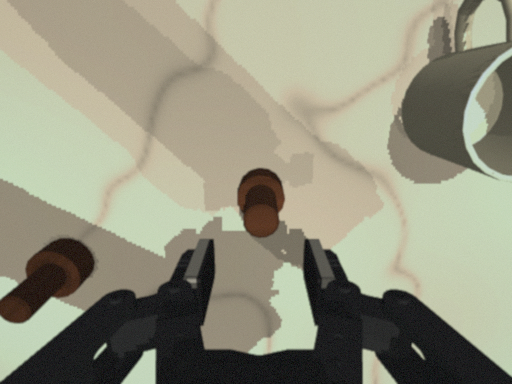

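```bash
python3 - <<'E'
from h import *
d=load("pics/w10.npz")
print(plane(d,(261,221),.072),plane(d,(403,110),.04))
E
```

```text
[ 0.60027012 -0.26956095  0.072     ] [ 0.6958987  -0.20222911  0.04      ]
```

```bash
python3 -m inch '[[-1.5,0.3,40,0,0,0],[-1.5,0.3,77,0,0,0],[-1.5,0.3,77,0,0,0]]'
python3 -m inch '[[0,0,0,0,0,0],[0,0,0,0,0,0],[0,0,0,0,0,0],[0,0,0,0,0,0]]' 5 40
python3 - <<'E'
from h import *
togo(.6,-.269,.036)
E
```

```text
time_s: 11.08
eef_pos: [0.5992, -0.269, 0.0354]
tcp_rot: [0.707, 0.707, -0.0, -0.002]
contact_force: [0.3, -0.7, 0.1]
opening: 0.527
time_s: 11.58
eef_pos: [0.6014, -0.2717, 0.039]
tcp_rot: [0.707, 0.707, 0.001, 0.002]
contact_force: [0.5, 1.4, 7.7]
opening: 0.261
t 11.57 pos [ 0.6014 -0.2717  0.039 ] togo mm [ 2.7 -1.4  3. ] deg [ 0.22  0.03 -0.06] F [0.5 1.4 7.7] open 22.3
```

```bash
python3 -m inch '[[0,0,-45,0,0,0],[40,-20,-45,0,0,0],[90,-45,-45,0,0,0],[140,-70,-45,0,0,0],[190,-95,-45,0,0,0]]'
python3 -m inch '[[45,-6,0,0,0,0],[50,-6,0,0,0,0],[50,-6,0,0,0,0]]'
python3 - <<'E'
from h import *
togo(.4999,-.03,.0485)
E
```

```text
time_s: 12.2
eef_pos: [0.5047, -0.0797, 0.0824]
tcp_rot: [0.708, 0.707, 0.001, 0.0]
contact_force: [-0.3, 0.9, -0.5]
opening: 0.27
time_s: 12.58
eef_pos: [0.4998, -0.0312, 0.0822]
tcp_rot: [0.707, 0.707, 0.001, 0.001]
contact_force: [-0.0, -1.0, -0.5]
opening: 0.267
t 12.57 pos [ 0.4998 -0.0312  0.0822] togo mm [ 1.2  0.1 33.7] deg [ 0.09 -0.   -0.02] F [-0.  -1.  -0.5] open 22.8
```

```bash
python3 -m inch '[[0,0,20,0,0,0],[0,0,32.5,0,0,0],[0,0,32.5,0,0,0]]'
python3 -m inch '[[15,0,0,0,0,0],[30,0,0,0,0,0],[45,0,0,0,0,0],[50,0,0,0,0,0],[50,0,0,0,0,0]]'
python3 - <<'E'
from h import *
togo(.4999,.166,.0485)
snap("wrist","w11")
E
```

```text
time_s: 12.95
eef_pos: [0.4986, -0.0325, 0.0484]
tcp_rot: [0.708, 0.706, -0.001, -0.0]
contact_force: [-0.2, -0.3, -0.9]
opening: 0.26
time_s: 13.58
eef_pos: [0.4992, 0.0194, 0.0491]
tcp_rot: [0.707, 0.707, 0.0, 0.0]
contact_force: [0.5, -0.2, -0.6]
opening: 0.271
t 13.57 pos [0.4992 0.0194 0.0491] togo mm [146.6   0.7   0.6] deg [0.01 0.   0.  ] F [ 0.5 -0.2 -0.6] open 23.1
```

View pics/w11.png

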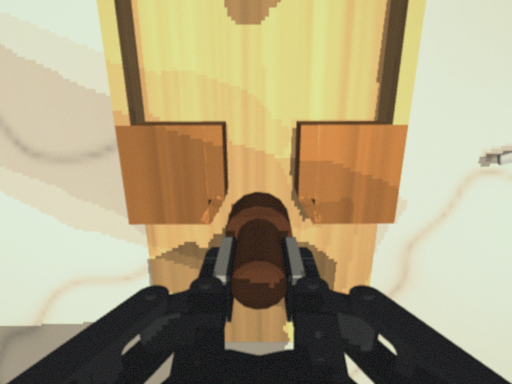

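The alignment is the same as before: pad at (226–292), slot at (228–294). I'll slide it in.

```bash
python3 -m inch '[[5,0.7,0,0,0,0],[10,0.7,0,0,0,0],[15,0.7,0,0,0,0],[20,0.7,0,0,0,0],[25,0.7,0,0,0,0]]'
python3 -m inch '[[10,0,0,0,0,0],[22,0,0,0,0,0],[36,0,0,0,0,0],[50,0,0,0,0,0],[60,0,0,0,0,0]]'
python3 -m inch '[[10,0,0,0,0,0],[16,0,0,0,0,0],[16,0,0,0,0,0]]'
python3 - <<'E'
from h import *
togo(.4999,.121,.0485)
snap("wrist","w12")
E
```

```text
time_s: 14.25
eef_pos: [0.4999, 0.0441, 0.049]
tcp_rot: [0.708, 0.707, -0.0, -0.0]
contact_force: [-0.2, 0.5, -0.6]
opening: 0.266
time_s: 14.88
eef_pos: [0.4999, 0.1052, 0.0489]
tcp_rot: [0.707, 0.707, 0.0, -0.0]
contact_force: [0.0, -1.1, -1.1]
opening: 0.267
time_s: 15.25
eef_pos: [0.5, 0.1201, 0.049]
tcp_rot: [0.707, 0.707, -0.0, -0.0]
contact_force: [-0.2, 0.1, -0.2]
opening: 0.264
t 15.25 pos [0.5    0.1201 0.049 ] togo mm [ 0.9 -0.1  0.5] deg [-0.    0.   -0.04] F [-0.2  0.1 -0.2] open 22.6
```

View pics/w12.png

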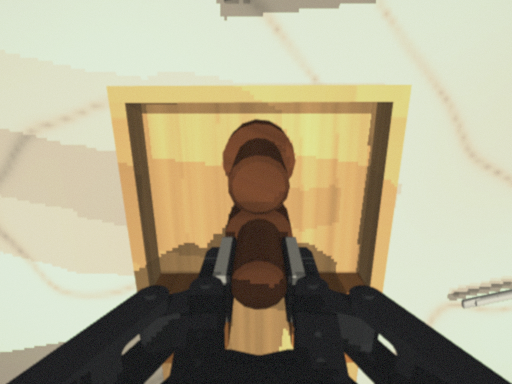

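```bash
python3 -m inch '[[0,0,1,0,0,0],[0,0,2,0,0,0],[0,0,2,0,0,0]]'
python3 -m inch '[[0,0,0,0,0,0],[0,0,0,0,0,0],[0,0,0,0,0,0]]' 45 40
python3 -m inch '[[0,0,-20,0,0,0],[0,0,-60,0,0,0],[0,0,-100,0,0,0],[-40,0,-140,0,0,0],[-100,0,-160,0,0,0]]'
python3 -m inch '[[-20,-10,0,0,0,0],[-20,-10,0,0,0,0]]'
python3 - <<'E'
from h import *
togo(.4245,-.335,.113)
snap("wrist","w13")
E
```

```text
time_s: 15.68
eef_pos: [0.5, 0.1195, 0.047]
tcp_rot: [0.708, 0.706, -0.0, -0.0]
contact_force: [-0.8, -0.0, -1.2]
opening: 0.271
time_s: 16.05
eef_pos: [0.5001, 0.1198, 0.047]
tcp_rot: [0.708, 0.707, 0.0, 0.0]
contact_force: [-0.5, 0.3, 0.2]
opening: 0.525
time_s: 16.68
eef_pos: [0.5009, 0.0209, 0.2087]
tcp_rot: [0.706, 0.708, 0.001, 0.001]
contact_force: [0.7, -0.2, 0.5]
opening: 0.524
time_s: 16.92
eef_pos: [0.489, -0.0006, 0.2067]
tcp_rot: [0.709, 0.706, 0.0, -0.0]
contact_force: [-0.0, 0.7, 0.3]
opening: 0.526
t 16.93 pos [ 0.489  -0.0006  0.2067] togo mm [-334.7  -63.    93.3] deg [-0.02 -0.06 -0.25] F [-0.   0.7  0.3] open 44.9
```

View pics/w13.png

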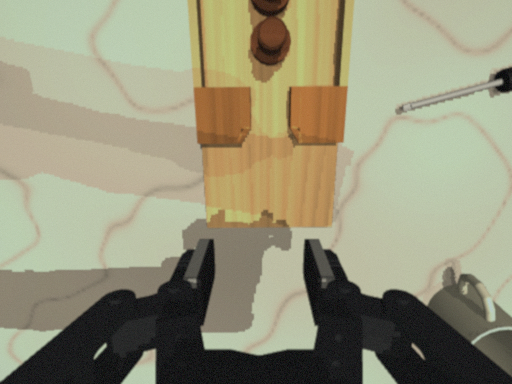

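Both feet are standing in the bay. Now for the wide foot.

```bash
python3 -m inch '[[-60,-12,0,0,0,-0.2],[-120,-24,0,0,0,-0.2],[-180,-36,0,0,0,-0.2],[-240,-48,10,0,0,-0.2],[-290,-60,40,0,0,-0.2]]'
python3 -m inch '[[-44,-4,50,0,0,0],[-44,-4,50,0,0,0],[-44,-4,50,0,0,0],[-44,-4,50,0,0,0]]'
python3 - <<'E'
from h import *
togo(.4245,-.335,.04)
snap("wrist","w14")
E
```

```text
time_s: 17.6
eef_pos: [0.4313, -0.2902, 0.1665]
tcp_rot: [0.705, 0.709, 0.001, 0.001]
contact_force: [0.5, 1.0, -0.3]
opening: 0.527
time_s: 18.1
eef_pos: [0.4273, -0.3318, 0.1174]
tcp_rot: [0.705, 0.709, 0.001, 0.0]
contact_force: [-0.3, 0.4, 0.5]
opening: 0.529
t 18.1 pos [ 0.4273 -0.3318  0.1174] togo mm [-3.2 -2.9 77.4] deg [ 0.08 -0.02  0.31] F [-0.3  0.4  0.5] open 45.1
```

View pics/w14.png

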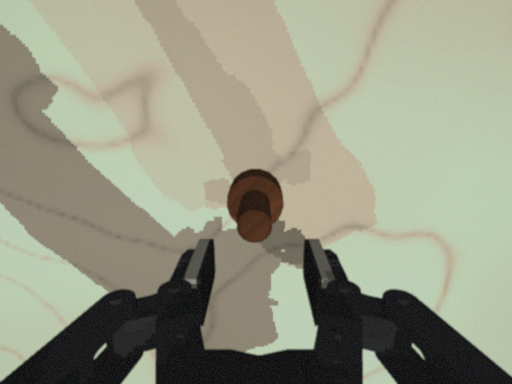

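```bash
python3 - <<'E'
from h import *
d=load("pics/w14.npz")
p=plane(d,(254.5,226),.072);print(p)
togo(p[0],p[1],.037)
E
```

```text
[ 0.42338397 -0.33854606  0.072     ]
t 18.15 pos [ 0.4273 -0.3319  0.1177] togo mm [-6.6 -4.1 80.7] deg [ 0.11 -0.01  0.3 ] F [ 0.7  0.4 -0. ] open 44.8
```

```bash
python3 -m inch '[[-6,-4,30,0,0,0.3],[-6,-4,60,0,0,0.3],[-6,-4,81,0,0,0.3],[-6,-4,81,0,0,0.3]]'
python3 -m inch '[[0,0,0,0,0,0],[0,0,0,0,0,0],[0,0,0,0,0,0],[0,0,0,0,0,0]]' 5 30
python3 - <<'E'
from h import *
togo(.4999,-.03,.09)
E
```

```text
time_s: 18.65
eef_pos: [0.4221, -0.3379, 0.0356]
tcp_rot: [0.707, 0.707, 0.0, -0.001]
contact_force: [-0.8, 0.9, 0.6]
opening: 0.525
time_s: 19.15
eef_pos: [0.4227, -0.3396, 0.037]
tcp_rot: [0.708, 0.706, 0.001, 0.001]
contact_force: [1.1, 1.9, 8.2]
opening: 0.27
t 19.15 pos [ 0.4227 -0.3396  0.037 ] togo mm [309.8  76.5 -52.9] deg [ 0.14  0.02 -0.15] F [1.1 1.9 8.2] open 23.1
```

```bash
python3 -m inch '[[0,0,-45,0,0,0],[40,10,-48,0,0,0],[100,25,-48,0,0,0],[160,40,-48,0,0,0],[220,55,-48,0,0,0]]'
python3 -m inch '[[50,12,0,0,0,0],[82,20,0,0,0,0],[82,20,0,0,0,0]]'
python3 - <<'E'
from h import *
togo(.4999,-.03,.048)
E
```

```text
time_s: 19.77
eef_pos: [0.4777, -0.1177, 0.0843]
tcp_rot: [0.708, 0.706, 0.001, 0.0]
contact_force: [1.1, 0.1, -0.5]
opening: 0.268
time_s: 20.15
eef_pos: [0.4982, -0.0345, 0.0838]
tcp_rot: [0.706, 0.708, 0.0, -0.0]
contact_force: [0.2, -0.5, -0.5]
opening: 0.266
t 20.15 pos [ 0.4982 -0.0345  0.0838] togo mm [ 4.5  1.7 35.8] deg [ 0.01 -0.05  0.13] F [ 0.2 -0.5 -0.5] open 22.7
```

```bash
python3 -m inch '[[2,1.7,20,0,0,0],[4,1.7,36,0,0,0],[4,1.7,36,0,0,0]]'
python3 -m inch '[[15,0.7,0,0,0,0],[30,0.7,0,0,0,0],[38,0.7,0,0,0,0],[38,0.7,0,0,0,0]]'
python3 - <<'E'
from h import *
togo(.4999,.030,.047)
snap("wrist","w15")
E
```

```text
time_s: 20.52
eef_pos: [0.4981, -0.0344, 0.0469]
tcp_rot: [0.709, 0.706, -0.001, -0.001]
contact_force: [-0.3, 0.1, -1.0]
opening: 0.271
time_s: 21.02
eef_pos: [0.5002, 0.0056, 0.0479]
tcp_rot: [0.707, 0.707, 0.0, -0.0]
contact_force: [0.0, -0.7, -0.1]
opening: 0.271
t 21.02 pos [0.5002 0.0056 0.0479] togo mm [24.4 -0.3  0.9] deg [ 0.01 -0.02 -0.05] F [ 0.  -0.7 -0.1] open 23.2
```

View pics/w15.png

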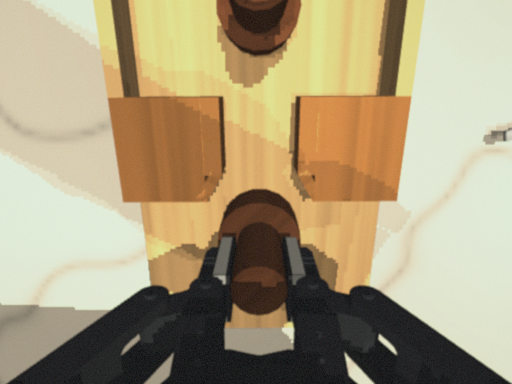

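```bash
python3 -m inch '[[6,0,0,0,0,0],[12,0,0,0,0,0],[16,0,0,0,0,0],[16,0,0,0,0,0]]' - 25
python3 -m inch '[[1,0,0,0,0,0],[2,0,0,0,0,0],[2,0,0,0,0,0]]'
python3 -m inch '[[1,0,0,0,0,0],[2,0,0,0,0,0],[2,0,0,0,0,0]]'
```

```text
time_s: 21.58
eef_pos: [0.5001, 0.0207, 0.0477]
tcp_rot: [0.708, 0.706, -0.0, -0.0]
contact_force: [-0.1, -0.9, -0.8]
opening: 0.272
time_s: 21.95
eef_pos: [0.5001, 0.0223, 0.0478]
tcp_rot: [0.708, 0.706, 0.0, -0.0]
contact_force: [-0.8, -0.5, -1.1]
opening: 0.274
time_s: 22.32
eef_pos: [0.5001, 0.0245, 0.0477]
tcp_rot: [0.708, 0.706, 0.0, -0.0]
contact_force: [0.3, 0.1, -1.0]
opening: 0.268
```

```bash
for i in 1; do python3 -m inch '[[1,0,0,0,0,0],[1.5,0,0,0,0,0],[1.5,0,0,0,0,0]]'; done
python3 -m inch '[[1,0,0,0,0,0],[1.5,0,0,0,0,0],[1.5,0,0,0,0,0]]'
python3 -c "
from h import *
togo(.4999,.030,.047);snap('wrist','w16')"
```

```text
time_s: 22.7
eef_pos: [0.5001, 0.0259, 0.0478]
tcp_rot: [0.708, 0.706, 0.0, 0.0]
contact_force: [-0.8, -1.2, -0.6]
opening: 0.269
time_s: 23.08
eef_pos: [0.5001, 0.0274, 0.0477]
tcp_rot: [0.708, 0.706, -0.0, -0.0]
contact_force: [-0.6, -0.2, -0.3]
opening: 0.269
t 23.07 pos [0.5001 0.0274 0.0477] togo mm [ 2.6 -0.2  0.7] deg [-0.   -0.   -0.17] F [-0.6 -0.2 -0.3] open 23.0
```

View pics/w16.png

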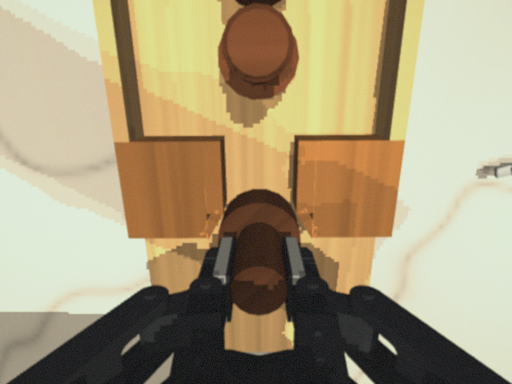

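The pad sits in the flare just short of contact. I'll continue in 1 mm steps.

```bash
python3 -m inch '[[1,0,0,0,0,0],[1,0,0,0,0,0],[1,0,0,0,0,0]]' | grep -E 'pos|force'
python3 -m inch '[[1,0,0,0,0,0],[1,0,0,0,0,0],[1,0,0,0,0,0]]'| grep -E 'pos|force'
python3 -m inch '[[1,0,0,0,0,0],[1,0,0,0,0,0],[1,0,0,0,0,0]]'| grep -E 'pos|force'
```

```text
eef_pos: [0.5001, 0.0284, 0.0477]
contact_force: [-0.3, 0.8, -1.4]
eef_pos: [0.5001, 0.0293, 0.0478]
contact_force: [-0.2, -0.2, -0.9]
eef_pos: [0.5001, 0.0304, 0.0478]
contact_force: [-0.9, -0.3, -0.9]
```

```bash
python3 -m inch '[[1,0,0,0,0,0],[1,0,0,0,0,0],[1,0,0,0,0,0]]' | grep -E 'pos|force'
python3 -m inch '[[1,0,0,0,0,0],[1,0,0,0,0,0],[1,0,0,0,0,0]]'| grep -E 'pos|force'
python3 -c "
from h import *
togo(.4999,.030,.047);d=snap('wrist','w17');a=d['image'][120:320,170:350];cv2.imwrite('pics/w17c.png',cv2.resize(np.clip(a[...,::-1]*1.5,0,255).astype(np.uint8),None,fx=3,fy=3,interpolation=cv2.INTER_CUBIC))"
```

```text
eef_pos: [0.5003, 0.0313, 0.0478]
contact_force: [0.8, -0.9, -1.7]
eef_pos: [0.5004, 0.0318, 0.0478]
contact_force: [1.9, -4.1, 0.9]
t 25.0 pos [0.5004 0.0318 0.0478] togo mm [-1.8 -0.5  0.8] deg [ 0.03  0.03 -0.2 ] F [ 1.9 -4.1  0.9] open 22.9
```

View pics/w17c.png

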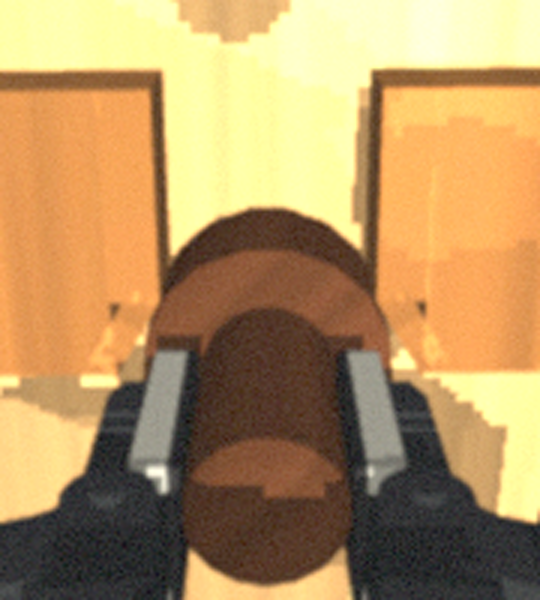

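The pad has stopped against both flares with Fy about -4 N. One small press to confirm, then I'll back out.

```bash
python3 -m inch '[[0.8,0,0,0,0,0],[0.8,0,0,0,0,0],[0.8,0,0,0,0,0]]' | grep -E 'time|pos|force'
python3 -m inch '[[-10,0,0,0,0,0],[-30,0,0,0,0,0],[-60,0,-5,0,0,0],[-70,0,-40,0,0,0],[-70,0,-70,0,0,0]]'
python3 -c "
from h import *
togo(.539,.3146,.12);snap('wrist','w18')"
```

```text
time_s: 25.42
eef_pos: [0.5004, 0.0321, 0.0479]
contact_force: [1.5, -5.9, -0.0]
time_s: 26.05
eef_pos: [0.4991, -0.038, 0.1185]
tcp_rot: [0.709, 0.705, -0.0, -0.001]
contact_force: [1.3, 0.5, -1.3]
opening: 0.274
t 26.05 pos [ 0.4991 -0.038   0.1185] togo mm [352.8  38.   -1.4] deg [-0.08 -0.03 -0.3 ] F [ 1.3  0.5 -1.3] open 23.4
```

View pics/w18.png

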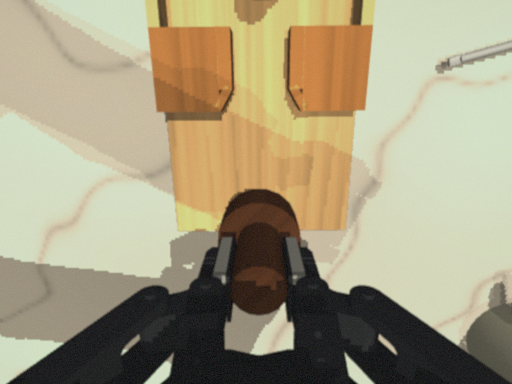

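```bash
python3 -m inch '[[0,0,-60,0,0,0],[20,0,-100,0,0,0],[80,5,-100,0,0,0],[140,12,-100,0,0,0],[200,20,-100,0,0,0]]'
python3 -m inch '[[60,8,0,0,0,0.2],[120,16,0,0,0,0.2],[153,19,0,0,0,0.2],[153,19,0,0,0,0.2],[153,19,0,0,0,0.2]]'
python3 -c "
from h import *
togo(.539,.3146,.12);snap('wrist','w19');snap('scene','s19')"
```

```text
time_s: 26.72
eef_pos: [0.5199, 0.1654, 0.2178]
tcp_rot: [0.708, 0.706, 0.0, -0.001]
contact_force: [0.6, 0.2, -0.4]
opening: 0.266
time_s: 27.35
eef_pos: [0.5396, 0.315, 0.2173]
tcp_rot: [0.71, 0.705, -0.001, -0.0]
contact_force: [0.1, -0.5, -0.6]
opening: 0.271
t 27.35 pos [0.5396 0.315  0.2173] togo mm [-0.3 -0.5 97.3] deg [-0.07  0.04 -0.4 ] F [ 0.1 -0.5 -0.6] open 23.1
```

View pics/w19.png

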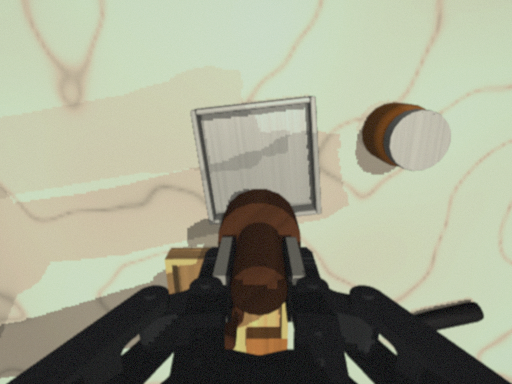

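```bash
python3 - <<'E'
from h import *
np.set_printoptions(precision=4,suppress=True)
d=load("pics/w19.npz");w1=load("pics/w1.npz")
A=lambda u,v:(170+u/1.9,30+v/1.9)
for p,a in (((192,110),(76,42)),((315,97),(261,20)),((321,213),(270,208)),((211,222),(102,228))): print(plane(d,p,.03),tri([ray(d,p),ray(w1,A(*a))]))
E
```

```text
[0.4701 0.3741 0.03  ] (array([0.4676, 0.3733, 0.0177]), [np.float64(0.09183102133202621), np.float64(0.09183102133204826)])
[0.5959 0.3861 0.03  ] (array([0.5966, 0.3859, 0.0254]), [np.float64(0.11194079057462888), np.float64(0.1119407905748277)])
[0.609  0.2591 0.03  ] (array([0.6097, 0.257 , 0.0249]), [np.float64(0.4725562742744798), np.float64(0.47255627427466174)])
[0.4828 0.2487 0.03  ] (array([0.4795, 0.2392, 0.0085]), [np.float64(0.36387509372639215), np.float64(0.3638750937264219)])
```

The tray's centre is confirmed at about (0.539, 0.315), so I'll lower the foot.

```bash
python3 -m inch '[[0,0,50,0,0,0],[0,0,100,0,0,0],[0,0,145,0,0,0],[0,0,160,0,0,0],[0,0,166,0,0,0]]'
python3 -m inch '[[0,0,2,0,0,0],[0,0,4,0,0,0],[0,0,4,0,0,0]]'
python3 -c "
from h import *
togo(.539,.315,.043)"
```

```text
time_s: 28.08
eef_pos: [0.5405, 0.3154, 0.0521]
tcp_rot: [0.71, 0.704, 0.0, 0.0]
contact_force: [-0.4, 0.3, -0.8]
opening: 0.269
time_s: 28.45
eef_pos: [0.5404, 0.3164, 0.0486]
tcp_rot: [0.709, 0.705, 0.001, -0.0]
contact_force: [-0.4, -1.0, -1.1]
opening: 0.273
t 28.45 pos [0.5404 0.3164 0.0486] togo mm [-1.4 -1.3  5.6] deg [ 0.05 -0.06 -0.37] F [-0.4 -1.  -1.1] open 23.3
```

```bash
python3 -m inch '[[0,0,2,0,0,0],[0,0,3,0,0,0],[0,0,3,0,0,0]]'
python3 -m inch '[[0,0,1,0,0,0],[0,0,2,0,0,0],[0,0,2,0,0,0]]'
python3 -c "
from h import *
togo(.539,.315,.043)
d=snap('scene','s20');a=d['image'][110:230,180:440];cv2.imwrite('pics/s20c.png',cv2.resize(np.clip(a[...,::-1]*1.5,0,255).astype(np.uint8),None,fx=3,fy=3,interpolation=cv2.INTER_CUBIC))"
```

```text
time_s: 28.82
eef_pos: [0.5399, 0.316, 0.0447]
tcp_rot: [0.709, 0.705, -0.0, -0.0]
contact_force: [-0.5, 0.3, -0.8]
opening: 0.276
time_s: 29.2
eef_pos: [0.5401, 0.316, 0.043]
tcp_rot: [0.709, 0.705, 0.0, -0.0]
contact_force: [-0.6, -0.4, 4.0]
opening: 0.273
t 29.2 pos [0.5401 0.316  0.043 ] togo mm [-1.  -1.1  0. ] deg [ 0.   -0.02 -0.38] F [-0.6 -0.4  4. ] open 23.3
```

View pics/s20c.png

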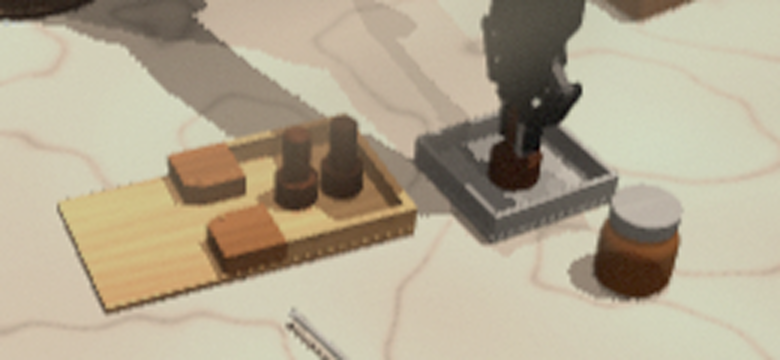

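The foot has touched down (Fz 4 N), and the two narrow feet are standing in the bay. I'll release and retreat.

```bash
python3 -m inch '[[0,0,0,0,0,0],[0,0,0,0,0,0],[0,0,0,0,0,0],[0,0,0,0,0,0]]' 45 30
python3 -m inch '[[0,0,-15,0,0,0],[0,0,-50,0,0,0],[0,0,-100,0,0,0],[0,0,-150,0,0,0],[-50,0,-190,0,0,0]]'
python3 -m inch '[[-50,0,-40,0,0,0],[-60,0,-50,0,0,0],[-60,0,-50,0,0,0],[-60,0,-50,0,0,0]]'
python3 -c "
from h import *
togo(.539,.315,.043)
snap('wrist','w21');snap('top','t21')
d=snap('scene','s21');a=d['image'][110:310,150:450];cv2.imwrite('pics/s21c.png',cv2.resize(np.clip(a[...,::-1]*1.5,0,255).astype(np.uint8),None,fx=2.6,fy=2.6,interpolation=cv2.INTER_CUBIC))"
```

```text
time_s: 29.75
eef_pos: [0.54, 0.316, 0.0427]
tcp_rot: [0.709, 0.705, -0.0, 0.0]
contact_force: [-0.1, -0.2, -0.0]
opening: 0.522
time_s: 30.38
eef_pos: [0.5397, 0.2706, 0.2345]
tcp_rot: [0.707, 0.707, 0.001, 0.0]
contact_force: [0.6, 0.2, 0.4]
opening: 0.523
time_s: 30.88
eef_pos: [0.5385, 0.209, 0.2808]
tcp_rot: [0.709, 0.706, -0.001, -0.0]
contact_force: [1.2, 0.5, -0.6]
opening: 0.526
t 30.88 pos [0.5385 0.209  0.2808] togo mm [106.    0.3 237.8] deg [-0.08  0.   -0.25] F [ 1.2  0.5 -0.6] open 44.9
```

View pics/s21c.png

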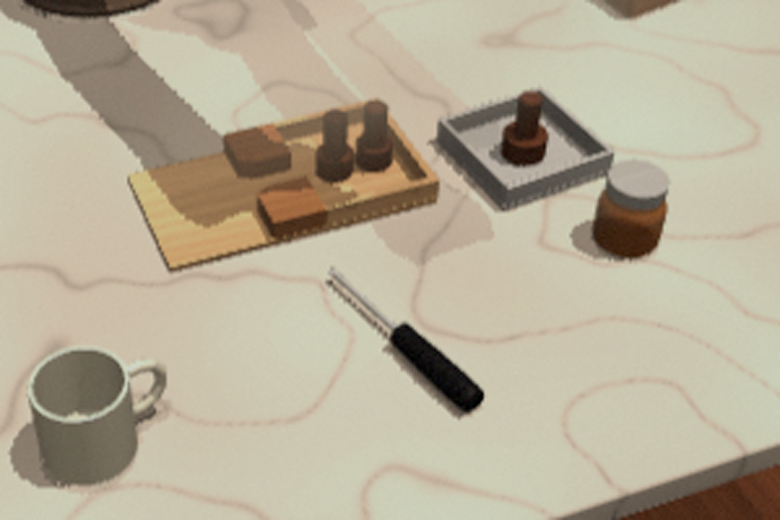

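View pics/w21.png

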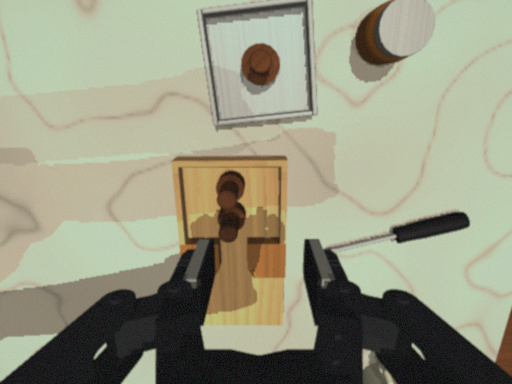

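View pics/t21.png

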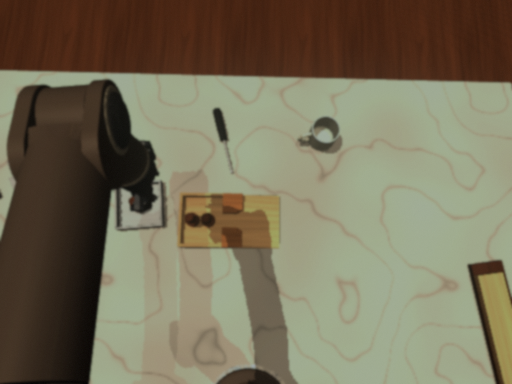

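All three feet are upright where they belong, and the mug, jar and screwdriver look unmoved. One last numeric check before I hand in.

```bash
python3 - <<'E'
from h import *
d=load("pics/w21.npz")
g=np.array([.4998,.0612,0])
print(plane(d,(228,199),.08)-g,plane(d,(229,233),.08)-g,plane(d,(261,61),.078)-np.array([.539,.315,0]))
print(sense()["contact_force"],abs(sense()["qd"]).max())
print(job_done())
E
```

```text
[0.00114015 0.10479158 0.08      ] [0.00083395 0.06094488 0.08      ] [0.00086771 0.00063096 0.078     ]
[-0.03379311  0.13308141  0.20667868] 0.007953337708201608
the job is handed in; nothing more can be done
None
```

I tried all three feet at the gauge and handed the job in at about 31 s of the 72 s allowed. No verdict came back.

- **Narrow feet:** both slid through the slot upright and low, with no contact force above sensor noise. They stand in the bay at gauge y of about 105 mm and 61 mm, both within about 1 mm of x = 0.
- **Wide foot:** it stopped in the mouth of the slot. The wrist force rose to about 4 N, then about 6 N on one small extra press. I backed it out, carried it high over the gauge and stood it in the tray, about 1 mm from the tray's centre.

**Last checks:**
- The scene and wrist pictures show all three feet upright and released, and the gripper clear.
- The mug, jar and screwdriver looked unmoved in the last pictures; I compared them by eye, not with measurements.

**Disagreements:**
- Some heights triangulated from two wrist views were off by up to 20 mm: 15–16 mm for the 30 mm bay wall, and 8–25 mm for the tray rim. For those edges I used the given heights, which gave the right widths.
- The feet's tops came out at 65 to 80 mm instead of 72 mm.
- The wide foot met the jaws about 1 mm further in than I had predicted.

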